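# Ratchet the specimen carousel round to its mark

## Robot

A 6-joint arm with a two-finger parallel gripper is mounted at the origin on the work surface. World frame = base frame: x ahead of the robot, y to its left, z up, the work surface at z = 0. Lengths are in m, angles in rad, forces in N, time in s.
With the tool pointing down it reaches from about 0.425 to 0.95 m from the base axis. Payload 3.5 kg.
Tool frame: the origin (TCP) lies midway between the tips of the shut fingers; the grasp point (between the pads) lies 19 mm behind it; z points along the fingers, y is the direction in which the jaws open and shut (so a half turn about z gives the same grasp; the last joint's range is limited). The gripper opens to 85 mm and grips with 20 to 120 N. Pads are 22 mm wide; open, the fingers measure 114 mm over their backs; the gripper's body (76 mm by 85 mm) begins 54 mm behind the grasp point. The pads swing forward as they close: fully open they stand 13 mm farther back than shut.
Start: joints at [-1.27, 0.286, 1.577, -0, 1.279, -0.15], TCP at [0.294, -0.608, 0.231] pointing down, gripper open.
Joint ranges: [-2.77, 2.77], [-0.9, 2.22], [0.21, 2.48], [-1.53, 4.67], [0.24, 2.81], [-2.84, 2.84]. Speed limits (rad/s): [2.79, 2.79, 3.14, 3.14, 3.14, 3.14].

## Interface

Orientations are given as a 3x3 rotation matrix whose columns are the frame's x, y, z axes.
In Python, from cell import get_obs, optics, workorder gives the robot as it stands.
- The arm moves only by the shell command python3 -m jog 'ROWS' [FORCE]. ROWS is JSON, a list that holds one entry, the list of rows, each a list of 7 numbers: the turn, a rotation vector about the tool's x, y, z in rad, then the shift along the tool's x, y, z in mm, then the closure, from 0 (fully open) to 1 (shut). In form: [[[ax, ay, az, x, y, z, fingers], ...]]. A call has 1 to 5 rows; each row shifts and turns the commanded pose from where the row before left it, along the tool's axes as they then stand; what a row does not reach is not made up. A row lasts 1/8 s, in which the tool goes at most 62.5 mm and 10.7 degrees, less where a joint would pass 70% of its speed; a pose out of reach is approached as far as the arm can. A call is refused whole if a number of a shift passes 62.5 or a number of a turn 0.188, either way. A call with a gripper value outside its range is refused whole. The fingers move at their own pace and stop on an object; FORCE is the grip in N (left out, the last holds). Time passes only in rows, so rows that do not move let the fingers close. It gives the time, the measured TCP pose, the force and the opening at its end, in the units of the state.
- get_obs(): the state, without advancing time (a new reading comes with each control period).
- optics.camera(name): name is "side" or "top"; returns (picture, depth): 420x560x3 uint8, red, green, blue; 420x560 float32, m along the optical axis (not along the pixel's ray), 0 where there is no reading.
- optics.camera_params(name): a dict with "fx", "fy", "cx", "cy" (pixels), "cam_to_world" (4x4, takes a point from camera to world coordinates). Camera axes: x right, y down, z forward; pixel columns grow to the right and rows downward; lengths in m; the calibration is good to about 2 mm. A picture is of the moment at which its call begins. camera_params takes no time and is no camera call.
- workorder.sign_off(): hands the job in, once; it reports no verdict.
The state is a dict: "t": time; "joint_positions": joint angles; "qd": joint speeds; "tau": joint torques, N m; "ee_pos": TCP position; "orientation": TCP orientation; "wrist_force": force on the tool from outside, world axes, zero at the start; "ft_torque": the same for the moment, N m; "grip_width": finger opening in m.
Only numpy, scipy, OpenCV 4.12 (cv2) and the standard library are available. Lean on these libraries where they do the work, as an engineer would, in place of code of your own. Each camera call takes 0.05 s, during which the arm holds its last target. There are 200 camera calls.

## Task

Use the blue ratchet lever to bring the orange cup of its carousel round to the green mark on the black base. The lever runs loose clockwise (seen from above) and grips counter-clockwise, so swing it back clockwise first while the carousel stands still, then counter-clockwise to carry the orange cup up to the mark; move the carousel only by this lever, never by touching it, and leave the grey lever where it stands. Let go at the end.

Things in the scene. Friction and masses are not known exactly. Their poses are not given: they have to be found in the camera images.
- carousel: Disc 112 mm across, turned by the blue lever, top 45 mm above table, six cups near its rim (centres 40 mm out, tops at 55 mm), one orange, five grey. Origin: the upright turning axis, shared with the lever, at table height; x axis points to the orange cup. Stays where left (0.25 N m); the ratchet carries it counter-clockwise only. Starts 45 to 72 degrees short of the mark.
- indexer_mark (a point): Green upright tab (9 mm wide, 6 mm thick, top 63 mm above the table) on the rim of the fixed round black base (164 mm across, 19 mm tall) under the carousel; the point is its top centre, 71 mm from the axis. Axes are the base's: x runs from the mark through the axis to the far side, z up. The base may be turned up to 20 degrees.
- blue_lever_post (a point): Top centre of the lever's upright blue round grip: 20 mm thick, 62 mm tall, top 95 mm above table, 120 mm from the axis, spins freely on the lever. Angles about the axis from the base's x, counter-clockwise +: stops at -60 and +52 deg, starts +29 to +46. Clockwise it runs loose; counter-clockwise it grips after at most 15 deg idle and takes about 3 N. Its bar is 26 mm high. It stays where left.
- grey_lever_post (a point): Centre of the top of the same kind of grip on the grey lever of a second, like unit (grey lever, own carousel) about 0.4 m to the side: not to be used.

How it is judged:
By the outcome, as a careful person would: the job done as asked, in the order asked, and still so for the second after the job is handed in, with the robot touching nothing.
It also fails if it takes over 42 s, if anything falls off the work surface, if the arm or the gripper's body presses on something with over 40 N, if the wrist force passes 120 N, or if a joint passes its speed limit or range.

## Working session

There is one attempt and no reset: what is moved stays moved. The work goes in short steps, Python scripts to look and compute and a shell command to move; the robot and the scene stay as the last step left them, time stands still between calls to the robot, and variables do not carry over. Pictures are saved under pics/ and viewed, about 8 in all and at most 12, crops included, and the job is handed in when it is done.

```bash
mkdir -p pics; ls
python3 - <<'E'
from cell import get_obs, optics
import cv2
o=get_obs();print(o)
for n in("side","top"):
    p,d=optics.camera(n);cv2.imwrite(f"pics/{n}0.png",p[:,:,::-1]);print(optics.camera_params(n))
E
```

```text
pics
{'t': 0.0, 'joint_positions': array([-1.27000904e+00,  2.87217685e-01,  1.57816077e+00, -1.51470781e-05,
        1.27857323e+00, -1.50001746e-01]), 'qd': array([-0.00197755,  0.00032374, -0.00116404, -0.00168709, -0.00132376,
        0.00127312]), 'tau': array([-2.24970172e-04, -4.05980158e+01, -2.92626590e+01, -5.90459103e-05,
        5.82291512e-03,  6.25730166e-06]), 'ee_pos': array([ 0.29391042, -0.60693669,  0.22992126]), 'orientation': array([[ 9.00101831e-01,  4.35678994e-01, -7.12767736e-04],
       [ 4.35679446e-01, -9.00099085e-01,  2.24881700e-03],
       [ 3.38200742e-04, -2.33470255e-03, -9.99997217e-01]]), 'wrist_force': array([-0.01597938, -0.42284787,  0.44094435]), 'ft_torque': array([-0.05147747,  0.0077828 , -0.01539356]), 'grip_width': 0.08577763489620009}
{'fx': 469.5834025526477, 'fy': 469.5834025526477, 'cx': 276.4707111082409, 'cy': 211.6860625140849, 'cam_to_world': array([[-0.8645773 , -0.27615771,  0.41981306,  0.12332801],
       [-0.50243914,  0.46210131, -0.73076487,  0.68406381],
       [ 0.00781019, -0.84273323, -0.53827475,  0.59402618],
       [ 0.        ,  0.        ,  0.        ,  1.        ]])}
{'fx': 406.2003335701588, 'fy': 406.2003335701588, 'cx': 282.8580437779765, 'cy': 209.52853418179754, 'cam_to_world': array([[ 0.0457825 , -0.9749377 ,  0.21771643,  0.35857012],
       [-0.99893824, -0.0458016 ,  0.00496144, -0.0310534 ],
       [ 0.00513467, -0.21771242, -0.97599946,  0.82287095],
       [ 0.        ,  0.        ,  0.        ,  1.        ]])}
```

View pics/top0.png

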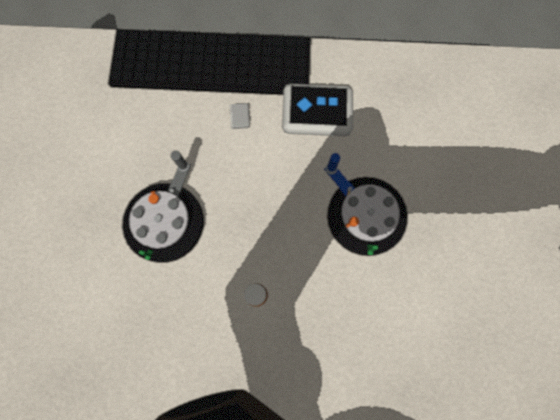

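View pics/side0.png

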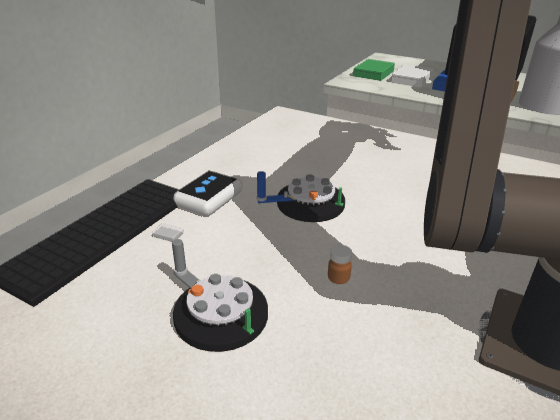

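Top view: the blue unit is on the right, base at about (367,216), green mark (372,249), orange cup (353,222) and blue grip top (334,157). The side view shows the same unit behind, with the grip at (262,185) and the mark at (339,197). A tablet stands at (318,108), about 50 px from the grip.

```bash
cat > h.py <<'E'
import numpy as np, cv2
from cell import get_obs, optics
def ray(n,u,v,z):
    P=optics.camera_params(n);T=P["cam_to_world"]
    d=T[:3,:3]@[(u-P["cx"])/P["fx"],(v-P["cy"])/P["fy"],1]
    return (T[:3,3]+d*(z-T[2,3])/d[2])
def hsv(p): return cv2.cvtColor(p,cv2.COLOR_RGB2HSV)
def blobs(m,box):
    k=np.zeros_like(m);x0,y0,x1,y1=box;k[y0:y1,x0:x1]=m[y0:y1,x0:x1]
    n,l,s,c=cv2.connectedComponentsWithStats(k)
    return l,[(i,s[i].tolist(),c[i].round(1)) for i in range(1,n) if s[i][4]>3]
def points(n,d,m):
    P=optics.camera_params(n);v,u=np.nonzero((m>0)&(d>0));z=d[v,u]
    c=np.c_[(u-P["cx"])/P["fx"]*z,(v-P["cy"])/P["fy"]*z,z,np.ones(len(z))]
    return (c@P["cam_to_world"].T)[:,:3]
R={"or":((3,120,60),(20,255,255)),"gr":((45,100,30),(85,255,255)),"bl":((105,110,30),(128,255,255))}
E
python3 - <<'E'
from h import *
for n,box in(("top",(300,140,420,270)),("side",(240,160,360,225))):
    p,d=optics.camera(n);H=hsv(p)
    for k in R:
        m=cv2.inRange(H,*R[k]);l,b=blobs(m,box)
        for i,s,c in b:
            q=points(n,d,l==i)
            print(n,k,s,c,"z",q[:,2].min().round(3),q[:,2].max().round(3),"top pts mean",q[q[:,2]>q[:,2].max()-.006].mean(0).round(4),len(q))
    # dark base ellipse
    m=cv2.inRange(H,(0,0,0),(180,255,38));l,b=blobs(m,box);print(n,"dark",[(s,c) for i,s,c in b if s[4]>100])
    x0,y0,x1,y1=box;cv2.imwrite(f"pics/{n}1.png",cv2.resize(p[y0:y1,x0:x1,::-1],None,fx=4,fy=4,interpolation=cv2.INTER_NEAREST))
E
```

```text
top or [346, 217, 13, 10, 84] [352.6 221.6] z 0.045 0.059 top pts mean [ 0.5135 -0.164   0.056 ] 83
top gr [367, 244, 12, 11, 96] [371.5 248.7] z 0.017 0.067 top pts mean [ 0.4639 -0.2015  0.0639] 96
top bl [328, 154, 12, 17, 131] [333.3 161.9] z 0.042 0.099 top pts mean [ 0.6253 -0.1208  0.0957] 131
top bl [330, 170, 25, 26, 244] [341.3 181.9] z 0.018 0.031 top pts mean [ 0.5999 -0.1425  0.0276] 243
top dark [([328, 178, 79, 77, 1804], array([362.8, 220. ]))]
side or [309, 191, 9, 9, 61] [313.2 194.6] z 0.045 0.056 top pts mean [ 0.512  -0.1599  0.0538] 61
side gr [335, 188, 9, 18, 72] [339.3 197.7] z 0.018 0.065 top pts mean [ 0.4631 -0.198   0.0614] 72
side bl [257, 172, 8, 26, 185] [260.8 184.2] z 0.033 0.097 top pts mean [ 0.6247 -0.1155  0.0938] 185
side bl [258, 194, 36, 9, 157] [276.7 198.8] z 0.016 0.029 top pts mean [ 0.5967 -0.1389  0.0255] 155
side dark [([278, 201, 66, 21, 741], array([304.7, 211.2]))]
```

View pics/top1.png

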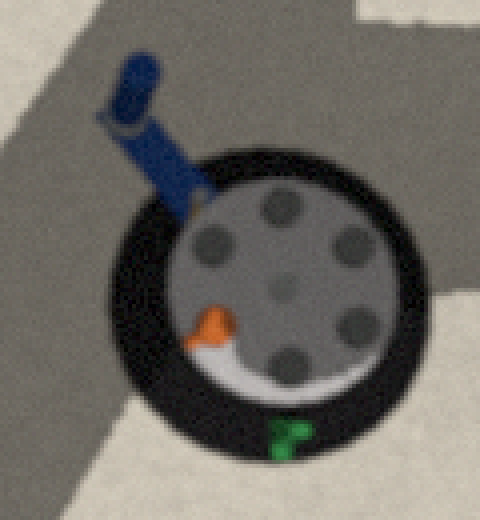

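Run:
```python
from h import *
cups=[(282,207),(213,245),(217,326),(290,366),(358,328),(355,246)]
W=np.array([ray("top",300+(u-1.5)/4,140+(v-1.5)/4,.055)[:2] for u,v in cups])
C=W.mean(0);V=W-C;r=np.hypot(*V.T);a=np.degrees(np.arctan2(V[:,1],V[:,0]))
print("axis",C,"r",r.round(4),"ang",a.round(1))
# fit phase at orange
ph=np.mean([(x-60*(i-2)-a[2]+180)%360-180 for i,x in enumerate(a)])+a[2];print("orange ang",ph)
for n,c in(("mark",(.4639,-.2015)),("mark2",(.4631,-.198)),("post",(.6253,-.1208)),("post2",(.6247,-.1155))):
    v=np.array(c)-C;print(n,np.hypot(*v),np.degrees(np.arctan2(v[1],v[0])))
print("post top ray",ray("top",334.8,157.5,.095))
m0=np.array([.4639,-.2000])-C
```

```text
axis [ 0.53476779 -0.19802745] r [0.0395 0.0401 0.0395 0.0393 0.0397 0.04  ] ang [   2.6   62.1  122.8 -177.2 -118.9  -57.5]
orange ang 122.33141273634527
mark 0.07095281890365326 -177.19472467359364
mark2 0.07166779681414581 179.9780577760234
post 0.1189964672172365 40.46545043914603
post2 0.1220597455742882 42.54144699507646
post top ray [ 0.62625944 -0.12086716  0.095     ]
```

Axis (0.535,-0.198). Cup radii are 39–40 mm, mark radius 71 mm and post radius 119–122 mm, all as specified. Mark is at about 182°, orange at 122° (about 60° short) and post at about +40°, all in world angles. Moving above the post.

```bash
python3 -m jog '[[[0,0,0,46,-26,0,0],[0,0,0,46,-26,0,0],[0,0,0,46,-26,0,0],[0,0,0,46,-26,0,0],[0,0,0,46,-26,0,0]]]' 40; python3 -m jog '[[[0,0,0,46,-26,0,0],[0,0,0,46,-26,0,0],[0,0,0,46,-26,0,0],[0,0,0,46,-26,0,0],[0,0,0,46,-26,0,0]]]'; python3 -m jog '[[[0,0,0,40,-26,0,0],[0,0,0,0,0,0,0],[0,0,0,0,0,0,0]]]'
cat >> h.py <<'E'
def rel(x,y,z=None):
    o=get_obs();p=o["ee_pos"];t=np.array([x,y,p[2] if z is None else z])
    return (o["orientation"].T@(t-p)*1000).round(1)
E
python3 -c "
from h import *
print(rel(.626,-.1197,.056)); print(get_obs()['orientation'].round(3))"
```

```text
t: 0.82
ee_pos: [0.4452, -0.3887, 0.2312]
orientation: [[0.9, 0.435, 0.0], [0.435, -0.9, 0.0], [0.0, -0.0, -1.0]]
wrist_force: [-0.3, -0.6, -0.0]
grip_width: 0.0857
t: 1.45
ee_pos: [0.5956, -0.1715, 0.2312]
orientation: [[0.9, 0.436, -0.0], [0.436, -0.9, -0.0], [-0.0, 0.0, -1.0]]
wrist_force: [1.0, -0.6, -0.2]
grip_width: 0.0853
t: 1.82
ee_pos: [0.6193, -0.1324, 0.231]
orientation: [[0.9, 0.436, -0.001], [0.436, -0.9, -0.0], [-0.001, -0.0, -1.0]]
wrist_force: [-0.3, -1.3, -0.5]
grip_width: 0.0852
[ 11.8  -8.5 175. ]
[[ 0.9    0.436 -0.001]
 [ 0.436 -0.9   -0.   ]
 [-0.001 -0.    -1.   ]]
```

```bash
python3 -m jog '[[[0,0,0,12,-8.5,30,0],[0,0,0,0,0,50,0],[0,0,0,0,0,50,0],[0,0,0,0,0,45,0],[0,0,0,0,0,0,0]]]'
python3 - <<'E'
from h import *
p,d=optics.camera("side");cv2.imwrite("pics/side2.png",cv2.resize(p[120:240,200:400,::-1],None,fx=4,fy=4))
print(rel(.626,-.1197,.056))
E
```

```text
t: 2.45
ee_pos: [0.6226, -0.1197, 0.0516]
orientation: [[0.901, 0.434, -0.01], [0.434, -0.901, 0.003], [-0.007, -0.007, -1.0]]
wrist_force: [-0.3, -0.7, 0.7]
grip_width: 0.0852
[ 1.1 -0.1 -1. ]
```

View pics/side2.png

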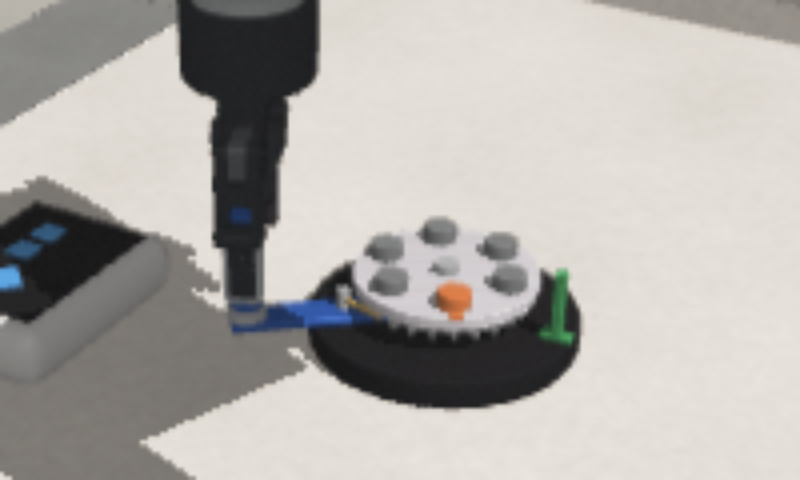

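The fingers straddle the post at (240,270) in the crop, with the carousel untouched. Closing on it.

```bash
python3 -m jog '[[[0,0,0,1,0,0,0.5],[0,0,0,0,0,0,1],[0,0,0,0,0,0,1],[0,0,0,0,0,0,1],[0,0,0,0,0,0,1]]]' 40;python3 -m jog '[[[0,0,0,0,0,0,1],[0,0,0,0,0,0,1]]]'
cat >> h.py <<'E'
A=np.array([.5348,-.198])
def arc(p0,step,n,r=.120):
    # tool-axis shift rows (mm) for successive arc points from p0 (yaw fixed), for reading only
    o=get_obs();M=o["orientation"];a=np.arctan2(*(np.array(p0)-A)[::-1]);q=np.array(p0)
    for i in range(n):
        a+=np.radians(step);t=A+r*np.array([np.cos(a),np.sin(a)]);s=M.T@np.r_[t-q,0]*1000;q=t
        print(i,round(np.degrees(a),1),s.round(1)[:2],t.round(4))
E
python3 -c "
from h import *
p=get_obs()['ee_pos'];print(p,np.hypot(*(p[:2]-A)));arc(p[:2],-6,12)"
```

```text
t: 3.12
ee_pos: [0.6282, -0.1191, 0.0575]
orientation: [[0.9, 0.436, 0.001], [0.436, -0.9, -0.001], [0.001, 0.001, -1.0]]
wrist_force: [-0.3, -0.6, 4.3]
grip_width: 0.0189
t: 3.38
ee_pos: [0.6282, -0.1192, 0.0575]
orientation: [[0.9, 0.436, 0.001], [0.436, -0.9, -0.001], [0.001, 0.001, -1.0]]
wrist_force: [-1.6, 0.2, 6.5]
grip_width: 0.0193
[ 0.6282312  -0.11919346  0.05751586] 0.12222871866942965
0 34.1 [ 0.3 12.9] [ 0.6341 -0.1306]
1 28.1 [ 1.2 12.5] [ 0.6406 -0.1414]
2 22.1 [-0.2 12.6] [ 0.6459 -0.1528]
3 16.1 [-1.5 12.5] [ 0.6501 -0.1646]
4 10.1 [-2.8 12.3] [ 0.6529 -0.1769]
5 4.1 [-4.  11.9] [ 0.6545 -0.1893]
6 -1.9 [-5.2 11.4] [ 0.6547 -0.2019]
7 -7.9 [-6.4 10.8] [ 0.6537 -0.2144]
8 -13.9 [-7.5 10.1] [ 0.6513 -0.2267]
9 -19.9 [-8.5  9.2] [ 0.6477 -0.2388]
10 -25.9 [-9.4  8.3] [ 0.6428 -0.2503]
11 -31.9 [-10.3   7.3] [ 0.6367 -0.2613]
```

```bash
python3 -m jog '[[[0,0,0,1.5,13,0,1],[0,0,0,1.2,12.5,0,1],[0,0,0,-0.2,12.6,0,1],[0,0,0,-1.5,12.5,0,1],[0,0,0,-2.8,12.3,0,1]]]'
python3 -m jog '[[[0,0,0,0,0,0,1]]]'
python3 - <<'E'
from h import *
p,d=optics.camera("side");cv2.imwrite("pics/side3.png",cv2.resize(p[120:240,200:400,::-1],None,fx=4,fy=4))
l,b=blobs(cv2.inRange(hsv(p),*R["or"]),(240,160,360,225));print(b)
E
```

```text
t: 4.0
ee_pos: [0.6554, -0.1773, 0.0576]
orientation: [[0.9, 0.435, 0.004], [0.435, -0.9, -0.001], [0.004, 0.003, -1.0]]
wrist_force: [4.0, 1.9, 5.7]
grip_width: 0.0192
t: 4.12
ee_pos: [0.6555, -0.1782, 0.0576]
orientation: [[0.901, 0.434, 0.005], [0.434, -0.901, -0.002], [0.004, 0.004, -1.0]]
wrist_force: [5.3, 0.5, 4.8]
grip_width: 0.0189
[(1, [309, 191, 9, 9, 61], array([313.2, 194.6]))]
```

View pics/side3.png

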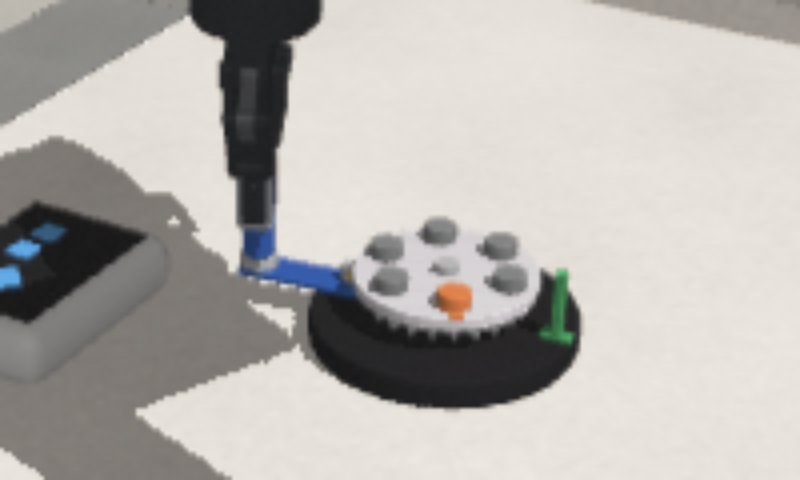

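The lever at (260,270) follows the gripper, and the carousel is unmoved: the orange blob is at the same pixel. Continuing clockwise.

```bash
python3 -m jog '[[[0,0,0,-4.5,11.9,0,1],[0,0,0,-5.2,11.4,0,1],[0,0,0,-6.4,10.8,0,1],[0,0,0,-7.5,10.1,0,1],[0,0,0,-8.5,9.2,0,1]]]'
python3 -m jog '[[[0,0,0,-9.4,8.3,0,1],[0,0,0,-10.3,7.3,0,1],[0,0,0,0,0,0,1]]]'
python3 - <<'E'
from h import *
p,d=optics.camera("side")
l,b=blobs(cv2.inRange(hsv(p),*R["or"]),(240,160,360,225));print(b)
p=get_obs()['ee_pos'];v=p[:2]-A;print(np.hypot(*v),np.degrees(np.arctan2(v[1],v[0])));arc(p[:2],6,14)
E
```

```text
t: 4.8
ee_pos: [0.6494, -0.2396, 0.0576]
orientation: [[0.9, 0.436, 0.005], [0.436, -0.9, -0.002], [0.003, 0.004, -1.0]]
wrist_force: [4.6, -0.5, 4.9]
grip_width: 0.019
t: 5.18
ee_pos: [0.6373, -0.2635, 0.0576]
orientation: [[0.901, 0.435, 0.002], [0.435, -0.9, -0.003], [0.001, 0.004, -1.0]]
wrist_force: [3.3, -2.7, 5.6]
grip_width: 0.0189
[(1, [309, 191, 9, 9, 60], array([313.2, 194.5]))]
0.12161008174797651 -32.46091401786764
0 -26.5 [ 9.5 -8.5] [ 0.6422 -0.2515]
1 -20.5 [ 9.5 -8.2] [ 0.6472 -0.2399]
2 -14.5 [ 8.6 -9.1] [ 0.651 -0.228]
3 -8.5 [  7.6 -10. ] [ 0.6535 -0.2157]
4 -2.5 [  6.5 -10.7] [ 0.6547 -0.2032]
5 3.5 [  5.4 -11.4] [ 0.6546 -0.1906]
6 9.5 [  4.1 -11.9] [ 0.6531 -0.1781]
7 15.5 [  2.9 -12.2] [ 0.6504 -0.1659]
8 21.5 [  1.6 -12.5] [ 0.6464 -0.1539]
9 27.5 [  0.3 -12.6] [ 0.6412 -0.1425]
10 33.5 [ -1.  -12.5] [ 0.6348 -0.1317]
11 39.5 [ -2.3 -12.3] [ 0.6273 -0.1216]
12 45.5 [ -3.6 -12. ] [ 0.6189 -0.1124]
13 51.5 [ -4.9 -11.6] [ 0.6094 -0.104 ]
```

```bash
python3 -m jog '[[[0,0,0,10,-8,0,1],[0,0,0,9.5,-8.2,0,1],[0,0,0,8.6,-9.1,0,1],[0,0,0,7.6,-10,0,1],[0,0,0,6.5,-10.7,0,1]]]'
python3 -m jog '[[[0,0,0,5.4,-11.4,0,1],[0,0,0,4.1,-11.9,0,1],[0,0,0,2.9,-12.2,0,1],[0,0,0,0,0,0,1],[0,0,0,0,0,0,1]]]'
cat >> h.py <<'E'
def status(name=None):
    for n,box in(("top",(300,140,420,270)),("side",(240,160,360,225))):
        p,d=optics.camera(n)
        l,b=blobs(cv2.inRange(hsv(p),*R["or"]),box)
        for i,s,c in b:
            q=points(n,d,l==i);w=ray(n,*c,.053)[:2];v=w-A;print(n,"orange",s,c,"r",np.hypot(*v).round(4),"ang",np.degrees(np.arctan2(v[1],v[0])).round(1)%360)
        if name:
            x0,y0,x1,y1=box;cv2.imwrite(f"pics/{n}_{name}.png",cv2.resize(p[y0:y1,x0:x1,::-1],None,fx=4.5,fy=4.5))
    p=get_obs()['ee_pos'];v=p[:2]-A;print("tcp",np.hypot(*v),np.degrees(np.arctan2(v[1],v[0])))
E
python3 -c "
from h import *
status('4')"
```

```text
t: 5.85
ee_pos: [0.6569, -0.2032, 0.0576]
orientation: [[0.9, 0.435, 0.006], [0.435, -0.9, -0.004], [0.004, 0.007, -1.0]]
wrist_force: [7.0, -2.8, 3.3]
grip_width: 0.0193
t: 6.48
ee_pos: [0.6523, -0.164, 0.0576]
orientation: [[0.9, 0.436, 0.005], [0.436, -0.9, -0.001], [0.004, 0.003, -1.0]]
wrist_force: [4.7, 1.4, 4.1]
grip_width: 0.0191
side orange [321, 189, 10, 7, 53] [324.9 191.9] r 0.046 ang 157.5
tcp 0.12229693992668142 16.0959649115272
```

View pics/side_4.png

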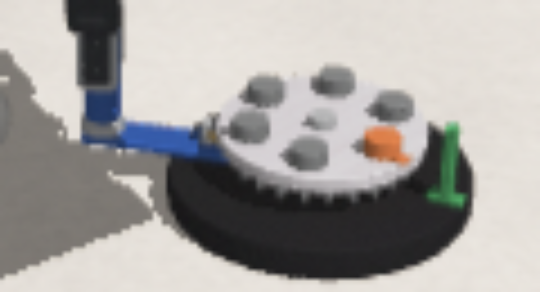

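The side view shows the orange cup carried round to (380,145), pointer towards the tab at (450,160), with the lever gripping. The arm hides the cup from the top camera, so I'll measure by side view, with its ~4 mm y offset relative to the top view removed.

```bash
cat >> h.py <<'E'
def side(k=1):
    B=A+[-.001,.0043]
    for _ in range(k):
        p,d=optics.camera("side");H=hsv(p);out=[]
        for c in("or","gr"):
            l,b=blobs(cv2.inRange(H,*R[c]),(240,160,360,225));i=max(b,key=lambda t:t[1][4])[0]
            q=points("side",d,l==i);t=q[q[:,2]>q[:,2].max()-.006].mean(0)[:2];v=t-B
            out+=[np.hypot(*v).round(4),(np.degrees(np.arctan2(v[1],v[0]))%360).round(1)]
        print("or r,ang, mark r,ang",out)
    # control: first picture
    p=get_obs()['ee_pos'];v=p[:2]-A;print("tcp",np.hypot(*v),np.degrees(np.arctan2(v[1],v[0])))
E
python3 -c "
from h import *
B=A+[-.001,.0043];v=np.array([.512,-.1599])-B;print('start side',np.degrees(np.arctan2(v[1],v[0])))
side(2);p=get_obs()['ee_pos'];arc(p[:2],5,6,r=.122)"
```

```text
start side 122.82081894747591
or r,ang, mark r,ang [np.float64(0.0401), np.float64(165.2), np.float64(0.071), np.float64(183.4)]
or r,ang, mark r,ang [np.float64(0.0401), np.float64(165.6), np.float64(0.0709), np.float64(183.0)]
tcp 0.12232149975132534 16.077455088730524
0 21.1 [  1.  -10.6] [ 0.6486 -0.1541]
1 26.1 [  0.4 -10.6] [ 0.6444 -0.1444]
2 31.1 [ -0.5 -10.6] [ 0.6393 -0.135 ]
3 36.1 [ -1.4 -10.5] [ 0.6334 -0.1262]
4 41.1 [ -2.4 -10.4] [ 0.6268 -0.1178]
5 46.1 [ -3.2 -10.1] [ 0.6194 -0.1101]
```

```bash
python3 -m jog '[[[0,0,0,1,-10.6,0,1],[0,0,0,0.4,-10.6,0,1],[0,0,0,-0.5,-9,0,1],[0,0,0,0,0,0,1],[0,0,0,0,0,0,1]]]'
python3 -c "
from h import *
side(3);p=get_obs()['ee_pos'];arc(p[:2],1,4,r=.122);status('5')"
```

```text
t: 7.3
ee_pos: [0.6401, -0.136, 0.0576]
orientation: [[0.9, 0.435, 0.005], [0.435, -0.9, -0.0], [0.005, 0.003, -1.0]]
wrist_force: [6.2, 3.0, 4.9]
grip_width: 0.019
or r,ang, mark r,ang [np.float64(0.0395), np.float64(180.8), np.float64(0.0709), np.float64(183.2)]
or r,ang, mark r,ang [np.float64(0.0395), np.float64(181.0), np.float64(0.0707), np.float64(183.3)]
or r,ang, mark r,ang [np.float64(0.0399), np.float64(180.5), np.float64(0.0709), np.float64(183.3)]
tcp 0.12216491784003153 30.46261704128749
0 31.5 [-0.4 -2.1] [ 0.6389 -0.1343]
1 32.5 [-0.2 -2.1] [ 0.6377 -0.1325]
2 33.5 [-0.3 -2.1] [ 0.6366 -0.1307]
3 34.5 [-0.3 -2.1] [ 0.6354 -0.129 ]
side orange [323, 186, 11, 8, 57] [327.2 190.1] r 0.0442 ang 170.4
tcp 0.12216756851753714 30.456479870469284
```

View pics/side_5.png

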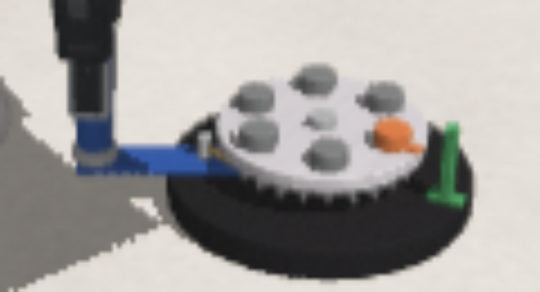

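About 2.4° short by the side view; the pointer at (418,150) is just left of the tab. I'll go about 1.5° further, release gently and check unobstructed from the top.

```bash
python3 -m jog '[[[0,0,0,-0.3,-3.4,0,1],[0,0,0,0,0,0,1],[0,0,0,0,0,0,1],[0,0,0,0,0,0,0.6],[0,0,0,0,0,0,0.5]]]'
python3 -c "
from h import *
side(2)"
python3 -m jog '[[[0,0,0,0,0,0,0.5],[0,0,0,0,0,-15,0.5],[0,0,0,0,0,-50,0.5],[0,0,0,0,0,-50,0.5],[0,0,0,0,0,-50,0.5]]]'
python3 -m jog '[[[0,0,0,-45,40,0,0.5],[0,0,0,-45,40,0,0.5],[0,0,0,-45,40,0,0.5],[0,0,0,-45,40,0,0.5],[0,0,0,-45,40,0,0.5]]]'
python3 -c "
from h import *
status('6');side(3)"
```

```text
t: 8.18
ee_pos: [0.6342, -0.1331, 0.0543]
orientation: [[0.9, 0.436, -0.005], [0.436, -0.9, 0.001], [-0.004, -0.003, -1.0]]
wrist_force: [0.7, 0.8, 0.5]
grip_width: 0.0429
or r,ang, mark r,ang [np.float64(0.0401), np.float64(182.4), np.float64(0.0706), np.float64(184.2)]
or r,ang, mark r,ang [np.float64(0.0405), np.float64(183.2), np.float64(0.0709), np.float64(183.7)]
tcp 0.11914323829471647 32.924681113925885
t: 8.9
ee_pos: [0.6363, -0.1334, 0.2243]
orientation: [[0.9, 0.436, 0.001], [0.436, -0.9, -0.001], [0.001, 0.001, -1.0]]
wrist_force: [0.5, 0.6, -0.4]
grip_width: 0.0428
t: 9.52
ee_pos: [0.5201, -0.4132, 0.223]
orientation: [[0.9, 0.436, 0.001], [0.436, -0.9, -0.001], [0.001, 0.002, -1.0]]
wrist_force: [0.4, -0.2, -0.3]
grip_width: 0.0427
top orange [368, 227, 9, 15, 93] [371.9 232.8] r 0.0422 ang 182.7
side orange [323, 186, 11, 8, 58] [327.6 189.9] r 0.0444 ang 172.2
tcp 0.2195573961340461 -94.33264947419083
or r,ang, mark r,ang [np.float64(0.0403), np.float64(183.4), np.float64(0.0706), np.float64(183.6)]
or r,ang, mark r,ang [np.float64(0.0402), np.float64(182.0), np.float64(0.0711), np.float64(183.1)]
or r,ang, mark r,ang [np.float64(0.0404), np.float64(182.1), np.float64(0.0706), np.float64(184.2)]
tcp 0.21371608906116746 -93.71050972981318
```

View pics/top_6.png

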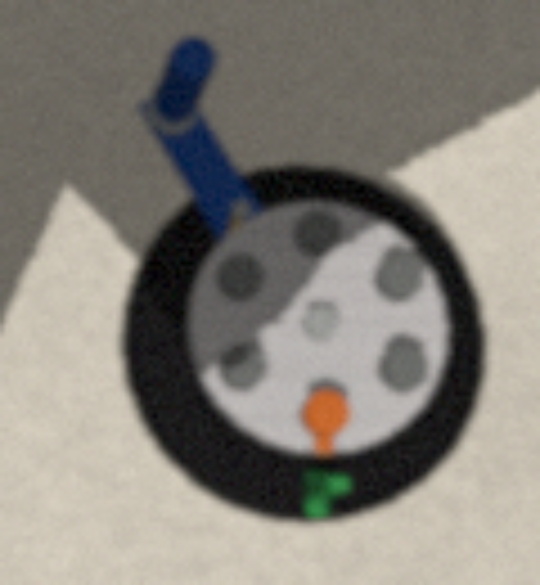

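The top view shows the orange pointer at (322,450), nearly in line with the green tab (308–350,490). I'll measure the residual on the tab's high points by depth, over several frames from the top.

Run:
```python
from h import *
for j in range(4):
    p,d=optics.camera("top");H=hsv(p);o=[]
    for c,zl in(("or",.051),("gr",.056)):
        l,b=blobs(cv2.inRange(H,*R[c]),(300,140,420,270));q=points("top",d,l>0);t=q[q[:,2]>zl]
        v=t.mean(0)[:2]-A;o+=[len(t),np.hypot(*v).round(4),(np.degrees(np.arctan2(v[1],v[0]))%360).round(1)]
    print(o)
    if j==0:
        q=points("top",d,l>0);print((q[::4]*1000).round(0).tolist())
m=cv2.inRange(H,*R["or"])
# orange pointer: far end vs axis ; blue post
l,b=blobs(m,(300,140,420,270));v,u=np.nonzero(l)
for r in range(v.min(),v.max()+1): print(r,u[v==r].mean().round(1),len(u[v==r]),end=' | ')
big=cv2.resize(p[220:262,350:395,::-1],None,fx=12,fy=12,interpolation=cv2.INTER_NEAREST);cv2.imwrite("pics/z.png",big)
```

```text
[74, np.float64(0.0399), np.float64(181.9), 15, np.float64(0.071), np.float64(182.8)]
[[475.0, -199.0, 21.0], [476.0, -209.0, 20.0], [473.0, -202.0, 25.0], [474.0, -211.0, 22.0], [471.0, -197.0, 20.0], [467.0, -198.0, 56.0], [466.0, -203.0, 66.0], [469.0, -199.0, 22.0], [464.0, -198.0, 62.0], [464.0, -205.0, 64.0], [466.0, -198.0, 29.0], [462.0, -198.0, 64.0], [462.0, -205.0, 64.0], [463.0, -197.0, 39.0], [462.0, -202.0, 52.0], [466.0, -218.0, 19.0], [462.0, -200.0, 35.0], [464.0, -212.0, 19.0], [461.0, -198.0, 24.0], [462.0, -207.0, 20.0], [459.0, -200.0, 25.0], [460.0, -209.0, 21.0], [457.0, -202.0, 25.0], [455.0, -199.0, 23.0], [456.0, -207.0, 23.0]]
[74, np.float64(0.0399), np.float64(182.1), 17, np.float64(0.0709), np.float64(182.4)]
[74, np.float64(0.0399), np.float64(181.8), 17, np.float64(0.0708), np.float64(182.4)]
[75, np.float64(0.0399), np.float64(181.9), 18, np.float64(0.0708), np.float64(182.3)]
227 372.5 6 | 228 372.0 7 | 229 372.0 9 | 230 372.0 9 | 231 372.0 9 | 232 372.0 9 | 233 372.0 9 | 234 371.5 8 | 235 371.5 6 | 236 371.5 4 | 237 371.5 4 | 238 371.5 4 | 239 371.5 4 | 240 372.0 3 | 241 372.0 3 |
```

View pics/z.png

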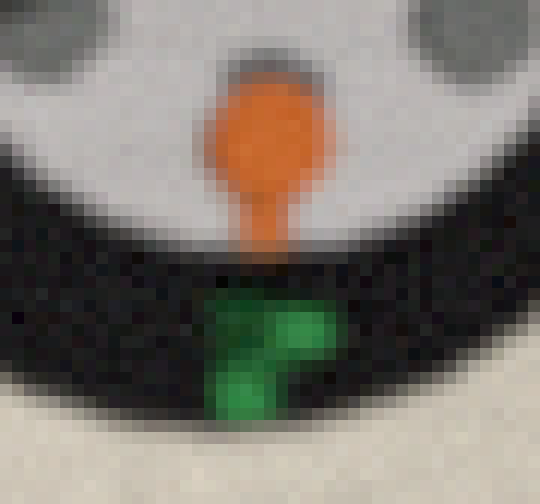

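Orange is at 181.9° and the mark at 182.5° (top view); the side view puts the difference at about 1°. That is within the measuring error, and the gripper is well clear. Handing in.

```bash
python3 -c "
from cell import workorder,get_obs
o=get_obs();print(o['t'],o['wrist_force'],abs(o['qd']).max());print(workorder.sign_off())"
```

```text
9.975 [-0.20343659  0.5076298  -0.27167701] 0.002538843958594985
the job is handed in; nothing more can be done
None
```

The orange cup is at the green mark and I handed the job in at t ≈ 10 s. I gripped the blue lever's post and swung it about 73° clockwise. The carousel stood still, with the orange blob on the same pixels before and after. I then swung it about 63–65° counter-clockwise in steps, carrying the cup to the mark, and released and backed well clear.

- **Alignment:** the top view puts the cup at 181.9° and the mark at 182.3–182.8°. The side view puts the cup at about 182.5° and the mark at about 183.6°, with roughly 1° of noise. So the cup may be 0.5–1° short, under 1 mm at the cup. That is about the limit of what I can measure, so I did not grip again to correct it.
- **Camera disagreement:** the two cameras differed by about 4 mm in y. I removed that offset before comparing them, and the radii then matched the given sizes.
- **Contact:** the arm never touched the carousel or the grey lever. Wrist force readings stayed under 10 N and were near zero at the end.

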